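# Pack a sample tube in its clamshell mailer and turn the mailer label side up

## Task

Lay the capped sample tube in the open clamshell mailer, close the lid over it, then turn the whole closed mailer over and leave it lying flat on the worktop, label panel up, with the tube still shut inside. Turn it over under control, without dropping it or letting it topple, and leave the other things on the bench where they are.

Things in the scene. Friction and masses are not known exactly. Their poses are not given: they have to be found in the camera images.
- mailer: clamshell mailer, about 0.2 kg: loose white base with a lighter grey hinged lid. Closed it is a plain block 96 x 52 x 40 mm (x, y, z), sides parallel, ends flat, so it can stand on either end. Base: lower 16 mm, 52 mm wide; lid: upper 24 mm, 50 mm wide. Held by the lid alone, the base sags open. Origin: centre of the base's underside (white label panel); +z up out of the base, +x to the hinged end
- tube_seat (a point): where the middle of the seated tube belongs: 23 mm above the underside's centre, axes as the mailer's; the tube lies along x. Two V saddles at x = +-24 to +-36 mm (flanks 22 mm high, 27 mm apart at the top) centre it; end stops at x = +-36.5 mm, 23 mm high. Between the saddles nothing stands above the 16 mm high side walls, so fingers have room there
- mailer_lid (a joint): lid angle in rad: 0 closed, 1.55 fully open (nearly upright). It starts at 1.2 to 1.5, so it leans over the base: come in with the tool leaning away from it. Stiff hinge: the lid stays at whatever angle it is left and needs about 1 N at its free edge; no catch. The hinge bears the lid with the tube, not the base: carry the closed mailer by the sides of its base
- mailer_hinge (a point): middle of the hinge axis, which runs along the mailer's y: 44 mm towards +x from the mailer's centre and 16 mm above its underside. Axes as the mailer's
- lid_edge (a point): point on the lid's outer face, 84 mm from the hinge axis along the lid, midway across, 8 mm in from the free edge; the outer face is a flat plane 24 mm from the hinge axis. z points outward from that face, x towards the hinge, y along the hinge
- sample_tube: capped sample tube, plain cylinder 16.4 mm in diameter and 63 mm long, 30 g, lying on the worktop at the start. Origin: centre of its flat bottom end; z along the tube towards the cap. Either end may face the hinge
- tube_mid (a point): middle of the tube on its axis; axes as the tube's
- marker: black and white marker pen lying nearest the robot, 118 mm long, 18 mm thick (bystander)
- petri: petri dish, 60 mm across, 16 mm high (bystander)
- beaker_50: small glass beaker, 45 mm across, 58 mm high (bystander)
- filter_pot: white screw pot, 46 mm across, 46 mm high (bystander)
- booklet: thin booklet, 104 x 88 x 9 mm, lying flat (bystander)
- adapter: black power adapter, 44 x 78 x 30 mm (bystander)

How it is judged:
By the outcome, as a careful person would: the job done as asked, in the order asked, and still so for the second after the job is handed in, with the robot touching nothing.
It also fails if it takes over 64 s, if anything falls off the work surface, if the arm or the gripper's body presses on something with over 40 N, if the wrist force passes 120 N, or if a joint passes its speed limit or range.

## Robot

A 6-joint arm with a two-finger parallel gripper is mounted at the origin on a cart in front of the work surface, level with it; the furniture and walls round the work are solid. World frame = base frame: x ahead of the robot, y to its left, z up, the work surface at z = 0. Lengths are in m, angles in rad, forces in N, time in s.
With the tool pointing down it reaches from about 0.275 to 0.85 m from the base axis. Payload 19 kg.
Tool frame: the origin (TCP) lies between the finger pads; the fingertips stand 8 mm ahead of it and the grasp point (between the pads) lies 11 mm behind it; z points along the fingers, y is the line along which they close (so a half turn about z gives the same grasp; the last joint's range is limited). The gripper opens to 85 mm and grips with 20 to 120 N. Pads are 22 mm wide; open, the fingers measure 114 mm over their backs; the gripper's body (76 mm by 85 mm) begins 54 mm behind the grasp point. The pads swing forward as they close: fully open they stand 13 mm farther back than shut.
Start: joints at [-1.28, 0.15, 1.437, -0, 1.554, -0.134], TCP at [0.237, -0.524, 0.239] pointing down, gripper open.
Joint ranges: [-2.8, 2.8], [-0.68, 2.1], [0.12, 2.68], [-1.39, 4.53], [0.16, 2.79], [-2.81, 2.81]. Speed limits (rad/s): [1.89, 1.89, 2.22, 3.01, 3.01, 3.01].

## Interface

Orientations are given as a rotation vector (axis times angle).
In Python, from station import arm, camrig gives the robot as it stands (arm), with the cameras (camrig).
- The arm moves only by the shell command python3 jog.py 'ROWS' [FORCE]. ROWS is a JSON list of rows, 1 to 10 of them, each an object with the fields jaw (the finger opening in m), tx, ty, tz (the shift in m), rz (a turn about the tool's z in rad); a field left out counts as zero (the opening has to be given); each row is the pose to reach, as a shift and turn from the pose commanded when the command began, along the tool's axes at that moment; what a row does not reach only later rows make up. A row lasts 1/10 s, in which the tool goes at most 0.05 m and 0.15 rad, less where a joint would pass 70% of its speed; a pose out of reach is approached as far as the arm can. The fingers move at their own pace and stop on an object; FORCE is the grip in N (left out, the last holds). Time passes only in rows, so rows that do not move let the fingers close. It prints the time, the measured TCP pose, the force, the opening and the grip force at its end. Input that does not fit is refused with a message, and nothing moves.
- arm.sense(): the state, without advancing time (a new reading comes with each control period).
- camrig.capture(name): name is "side" or "top"; returns the picture (400x640x3 uint8, blue, green, red); there is no depth.
- camrig.calibration(name): a dict with "vfov" (degrees; the focal length in pixels is half the picture's height over the tangent of half this angle, whatever the lens; pixels are square), "cx", "cy" (the principal point, pixels), "position" and "orientation" of the camera in the world. Camera axes: x right, y down, z forward; pixel columns grow to the right and rows downward; lengths in m; the calibration is good to about 2 mm. A picture is of the moment at which its call begins. calibration takes no time and is no camera call.
- arm.sign_off(): hands the job in; it is judged then, once.
The state is a dict: "time_s": time; "q": joint angles; "qd": joint speeds; "joint_torque": joint torques, N m; "tcp_pos": TCP position; "orientation": TCP orientation; "force": force on the tool from outside, world axes, zero at the start; "wrist_torque": the same for the moment, N m; "gripper_width": finger opening in m; "grasp_force": force on a finger pad.
Only numpy, scipy, OpenCV 4.12 (cv2) and the standard library are available. Lean on these libraries where they do the work, as an engineer would, in place of code of your own. Each camera call takes 0.05 s, during which the arm holds its last target. There are 200 camera calls.

## Working session

There is one attempt and no reset: what is moved stays moved. The work goes in short steps, Python scripts to look and compute and a shell command to move; the robot and the scene stay as the last step left them, time stands still between calls to the robot, and variables do not carry over. Pictures are saved under pics/ and viewed, at most 10 in all, crops included, and the job is handed in when it is done.

```bash
ls; mkdir -p pics
python3 - <<'E'
from station import arm, camrig
import cv2
for n in("side","top"):
    c=camrig.calibration(n);print(n,c)
    cv2.imwrite(f"pics/{n}0.png",camrig.capture(n))
print(arm.sense())
E
```

```text
jog.py
pics
station.py
side {'vfov': 50.999903236287786, 'cx': 315.87998326887583, 'cy': 198.91944862322856, 'position': array([0.67074576, 0.69333594, 0.80474912]), 'orientation': array([-0.21085112, -2.83733821,  1.15412926])}
top {'vfov': 43.086908588221206, 'cx': 321.3994825527058, 'cy': 200.38217544304325, 'position': array([ 0.43121753, -0.01752209,  1.3667191 ]), 'orientation': array([-2.15576142,  2.17272083, -0.103435  ])}
{'time_s': 0.1, 'q': array([-1.28002077e+00,  1.50900119e-01,  1.43795919e+00, -1.39366584e-05,
        1.55383540e+00, -1.33977424e-01]), 'qd': array([ 0.0001623 , -0.00208383, -0.00150194,  0.00047856,  0.00030039,
       -0.00196621]), 'joint_torque': array([ 9.26688459e-03, -7.14370465e+01, -5.71794033e+01,  3.48143139e-04,
        7.14616355e-03,  3.41640930e-05]), 'tcp_pos': array([ 0.23687871, -0.52368961,  0.23876015]), 'orientation': array([-3.06993671e+00, -6.61965193e-01,  1.57343600e-04]), 'force': array([-0.63598485,  0.3838613 , -0.76836931]), 'wrist_torque': array([-0.02658307, -0.00234792,  0.04611797]), 'grasp_force': 0.0, 'gripper_width': 0.08534046527089464}
```

View pics/side0.png

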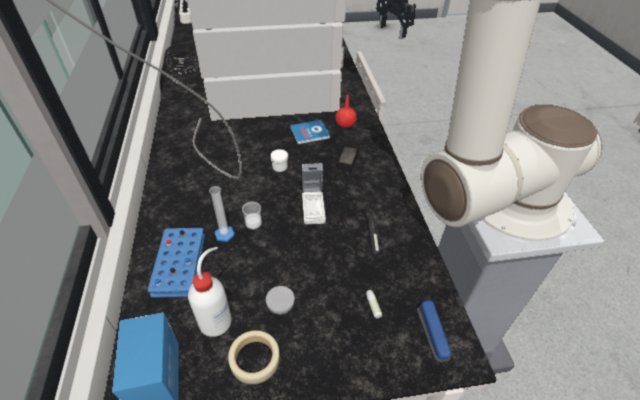

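View pics/top0.png

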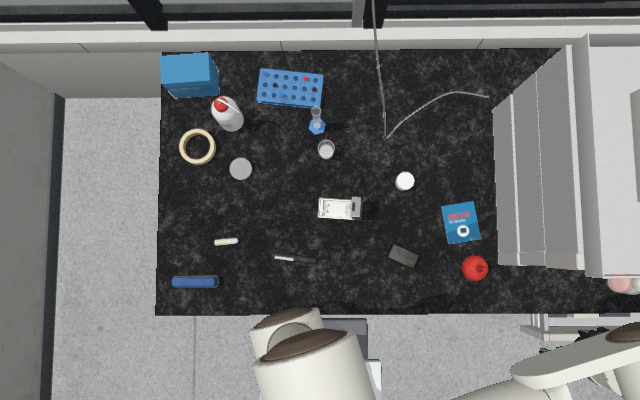

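The side view shows the tube at about (374,304), the mailer base at (314,208) and its lid at (313,178). In the top view the tube is at (226,241) and the mailer at (340,208), with the hinge towards image right (-y). I'll enlarge these.

Run:
```python
import cv2,numpy as np
s=cv2.imread("pics/side0.png");t=cv2.imread("pics/top0.png")
def c(im,x,y,w,h,k):return cv2.resize(im[y:y+h,x:x+w],None,fx=k,fy=k,interpolation=cv2.INTER_CUBIC)
A=c(s,290,155,50,75,8)   #400x600
B=c(t,312,188,50,40,8)   #400x320
C=c(t,208,231,35,20,8)   #280x160
D=c(s,360,285,25,35,8)   #200x280
o=np.zeros((600,800,3),np.uint8);o[:600,:400]=A;o[:320,400:]=B;o[320:480,400:680]=C
o[320:600,600:800]=D
cv2.imwrite("pics/m1.png",o)
```

```text
(no output)
```

View pics/m1.png

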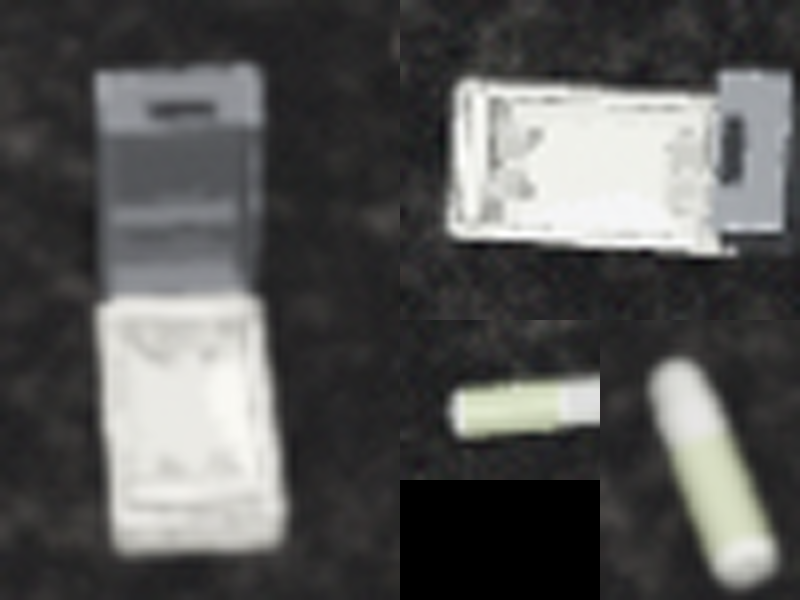

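```bash
cat > h.py <<'E'
import numpy as np,cv2
from scipy.spatial.transform import Rotation as R
from scipy.optimize import least_squares
from station import arm, camrig
CAL={n:camrig.calibration(n) for n in("side","top")}
def proj(n,P):
    c=CAL[n];f=200/np.tan(np.radians(c["vfov"])/2)
    p=(np.atleast_2d(P)-c["position"])@R.from_rotvec(c["orientation"]).as_matrix()
    return np.c_[c["cx"]+f*p[:,0]/p[:,2],c["cy"]+f*p[:,1]/p[:,2]]
def tri(obs):   # {cam:(u,v)} -> point
    r=least_squares(lambda P:np.concatenate([proj(n,P)[0]-uv for n,uv in obs.items()]),[.4,0,.02])
    return r.x,r.fun
def lid(u,y,v,th):  # lid coords in mailer frame
    return [.044-u*np.cos(th)+v*np.sin(th),y,.016+u*np.sin(th)+v*np.cos(th)]
def world(p,q):
    c,s=np.cos(q[2]),np.sin(q[2]);p=np.atleast_2d(p)
    return np.c_[q[0]+c*p[:,0]-s*p[:,1],q[1]+s*p[:,0]+c*p[:,1],p[:,2]]
E
python3 - <<'E'
from h import *
T=lambda X,Y:(312+(X-400)/8-.5+1/16,188+Y/8-.5+1/16)
S=lambda X,Y:(290+X/8-.44,155+Y/8-.44)
# mailer +x ~ world -y => mailer +y ~ world +x (image up in top; left in side)
def pts(th):
    B=lambda x,y,z:[x,y,z]
    return [("top",T(458,78),B(-.048,.026,.016)),("top",T(448,240),B(-.048,-.026,.016)),
    ("top",T(718,70),lid(.092,.025,0,th)),("top",T(792,70),lid(.092,.025,.024,th)),
    ("top",T(720,235),lid(.092,-.025,0,th)),("top",T(785,232),lid(.092,-.025,.024,th)),
    ("side",S(97,72),lid(.092,.025,.024,th)),("side",S(262,65),lid(.092,-.025,.024,th)),
    ("side",S(103,130),lid(.092,.025,0,th)),("side",S(262,130),lid(.092,-.025,0,th)),
    ("side",S(115,552),B(-.048,.026,0)),("side",S(283,545),B(-.048,-.026,0)),
    ("side",S(110,508),B(-.048,.026,.016)),("side",S(287,505),B(-.048,-.026,.016))]
def res(q):
    L=pts(q[3]);return np.concatenate([proj(n,world(p,q))[0]-o for n,o,p in L])
r=least_squares(res,[.41,-.06,-1.57,1.35],loss="soft_l1")
print("mailer",r.x);print(res(r.x).reshape(-1,2).round(1).tolist())
c={}
for n,(x0,y0,w,h) in dict(top=(208,231,36,20),side=(360,285,25,37)).items():
    im=cv2.imread(f"pics/{n}0.png")[y0:y0+h,x0:x0+w]
    m=(cv2.cvtColor(im,cv2.COLOR_BGR2GRAY)>105).astype(np.uint8)
    M=cv2.moments(m,True);c[n]=(x0+M["m10"]/M["m00"],y0+M["m01"]/M["m00"])
    a=.5*np.arctan2(2*M["mu11"],M["mu20"]-M["mu02"]);print(n,c[n],a,M["m00"])
    ys,xs=np.nonzero(m);d=(xs-xs.mean())*np.cos(a)+(ys-ys.mean())*np.sin(a);print(np.ptp(d)+1)
P,f=tri(c);print("tube",P,f)
# tube axis: fit yaw by matching both image directions at z of 8.2mm
for n in c:
    def rr(x):
        d=.025*np.array([np.cos(x[2]),np.sin(x[2]),0]);C=np.array([x[0],x[1],.0082])
        return C+d,C-d
    pass
import itertools
for w in np.linspace(-.3,.3,25):
    d=.025*np.array([np.cos(np.pi/2+w),np.sin(np.pi/2+w),0]);o=[]
    for n in c:
        e=np.diff(proj(n,[P-d,P+d]),axis=0)[0];o.append(np.arctan2(e[1],e[0])%np.pi)
    print(round(w,3),np.round(o,3)) if abs(w)<.2 else 0
E
```

```text
mailer [ 0.55081646 -0.04657668 -1.64791867  1.45613882]
[[0.2, -0.1], [0.1, -1.0], [-0.3, -0.5], [0.1, 0.0], [-1.8, -1.2], [-0.3, -0.2], [0.6, -0.5], [-0.3, -0.4], [0.4, -0.6], [0.5, -1.5], [0.6, -0.4], [0.0, -0.5], [1.2, 1.0], [-0.3, 0.3]]
top (225.40425531914894, 241.19858156028369) -0.10500469001041197 141.0
24.292564969422294
side (373.54077253218884, 303.862660944206) 1.200932402916672 233.0
30.150540865797467
tube [0.46514081 0.25159732 0.0049628 ] [ 0.02361635 -0.06352295  0.05357576  0.00674897]
-0.175 [0.169 1.486]
-0.15 [0.143 1.459]
-0.125 [0.118 1.431]
-0.1 [0.093 1.404]
-0.075 [0.068 1.376]
-0.05 [0.043 1.349]
-0.025 [0.017 1.323]
0.0 [3.134 1.296]
0.025 [3.109 1.27 ]
0.05 [3.084 1.243]
0.075 [3.059 1.217]
0.1 [3.034 1.192]
0.125 [3.009 1.166]
0.15 [2.984 1.141]
0.175 [2.959 1.115]
0.2 [2.934 1.09 ]
```

```bash
cat >> h.py <<'E'
def plan(pos,cl=None,s=None):
    """tool-frame shift and turn from the present pose; cl = world yaw of closing line"""
    s=s or arm.sense();M=R.from_rotvec(s["orientation"]).as_matrix();d=M.T@(np.array(pos)-s["tcp_pos"])
    t=0
    if cl is not None:
        a=np.arctan2(M[1,1],M[0,1]);t=-((cl-a+np.pi/2)%np.pi-np.pi/2)
    print("d",d.round(4),"turn",round(t,3),"q6",s["q"][5].round(2),"t",s["time_s"])
E
python3 - <<'E'
from h import *
P=np.array([.465,.2516,0]);w=1.666
# refit with z fixed at 8.2 mm
o={"top":(225.40,241.20),"side":(373.54,303.86)}
r=least_squares(lambda x:np.concatenate([proj(n,[x[0],x[1],.0082])[0]-o[n] for n in o]),[.465,.25]);print(r.x,r.fun)
G=np.r_[r.x,0]+.010*np.array([np.cos(w),np.sin(w),0]);print(G)
print(R.from_rotvec(arm.sense()["orientation"]).as_matrix().round(3))
plan(G+[0,0,.12],w-np.pi/2);plan(G+[0,0,.0095],w-np.pi/2)
E
python3 -c "
from h import *
# bystander pots from top at their heights
" ; python3 jog.py '[{"jaw": 0.085}]'
```

```text
[0.4655309  0.25230303] [-0.47156515 -0.23738884  0.1295068  -0.46258423]
[0.4645803  0.26225775 0.        ]
[[ 0.911  0.412 -0.   ]
 [ 0.412 -0.911  0.001]
 [ 0.    -0.001 -1.   ]]
d [ 0.5313 -0.6221  0.1195] turn -1.241 q6 -0.13 t 0.1
d [ 0.5313 -0.622   0.23  ] turn -1.241 q6 -0.13 t 0.1
time_s: 0.2
tcp_pos: [0.2369, -0.5238, 0.2389]
orientation: [-3.07, -0.662, 0.0]
force: [-0.4, 0.1, -0.5]
gripper_width: 0.0853
grasp_force: 0.0
```

```bash
R1='' ; python3 jog.py '[{"jaw": 0.05, "tx": 0.531, "ty": -0.622, "tz": 0.08, "rz": -1.241}, {"jaw": 0.05, "tx": 0.531, "ty": -0.622, "tz": 0.08, "rz": -1.241}, {"jaw": 0.05, "tx": 0.531, "ty": -0.622, "tz": 0.08, "rz": -1.241}, {"jaw": 0.05, "tx": 0.531, "ty": -0.622, "tz": 0.08, "rz": -1.241}, {"jaw": 0.05, "tx": 0.531, "ty": -0.622, "tz": 0.08, "rz": -1.241}, {"jaw": 0.05, "tx": 0.531, "ty": -0.622, "tz": 0.08, "rz": -1.241}, {"jaw": 0.05, "tx": 0.531, "ty": -0.622, "tz": 0.08, "rz": -1.241}, {"jaw": 0.05, "tx": 0.531, "ty": -0.622, "tz": 0.08, "rz": -1.241}, {"jaw": 0.05, "tx": 0.531, "ty": -0.622, "tz": 0.08, "rz": -1.241}, {"jaw": 0.05, "tx": 0.531, "ty": -0.622, "tz": 0.08, "rz": -1.241}]' 20
python3 - <<'E'
from h import *
plan([.4646,.2623,.10],.095)
E
```

```text
time_s: 1.2
tcp_pos: [0.3751, -0.0447, 0.1907]
orientation: [2.111, 2.326, 0.001]
force: [1.1, -0.6, -0.7]
gripper_width: 0.05
grasp_force: 0.0
d [0.2969 0.1186 0.0908] turn 0.002 q6 -0.42 t 1.2
```

```bash
python3 jog.py '[{"jaw": 0.05, "tx": 0.297, "ty": 0.1186, "tz": 0.09, "rz": 0.002}, {"jaw": 0.05, "tx": 0.297, "ty": 0.1186, "tz": 0.09, "rz": 0.002}, {"jaw": 0.05, "tx": 0.297, "ty": 0.1186, "tz": 0.09, "rz": 0.002}, {"jaw": 0.05, "tx": 0.297, "ty": 0.1186, "tz": 0.09, "rz": 0.002}, {"jaw": 0.05, "tx": 0.297, "ty": 0.1186, "tz": 0.09, "rz": 0.002}, {"jaw": 0.05, "tx": 0.297, "ty": 0.1186, "tz": 0.09, "rz": 0.002}, {"jaw": 0.05, "tx": 0.297, "ty": 0.1186, "tz": 0.09, "rz": 0.002}, {"jaw": 0.05, "tx": 0.297, "ty": 0.1186, "tz": 0.09, "rz": 0.002}, {"jaw": 0.05, "tx": 0.297, "ty": 0.1186, "tz": 0.09, "rz": 0.002}, {"jaw": 0.05, "tx": 0.297, "ty": 0.1186, "tz": 0.09, "rz": 0.002}]'
python3 - <<'E'
from h import *
plan([.4646,.2623,.0095],.095)
cv2.imwrite("pics/s1.png",cv2.resize(camrig.capture("side")[190:350,300:480],None,fx=4,fy=4))
E
```

```text
time_s: 2.2
tcp_pos: [0.465, 0.2596, 0.101]
orientation: [2.116, 2.322, 0.0]
force: [0.3, 0.3, 0.6]
gripper_width: 0.0503
grasp_force: 0.0
d [ 0.0028 -0.0001  0.0915] turn -0.002 q6 0.27 t 2.2
```

View pics/s1.png

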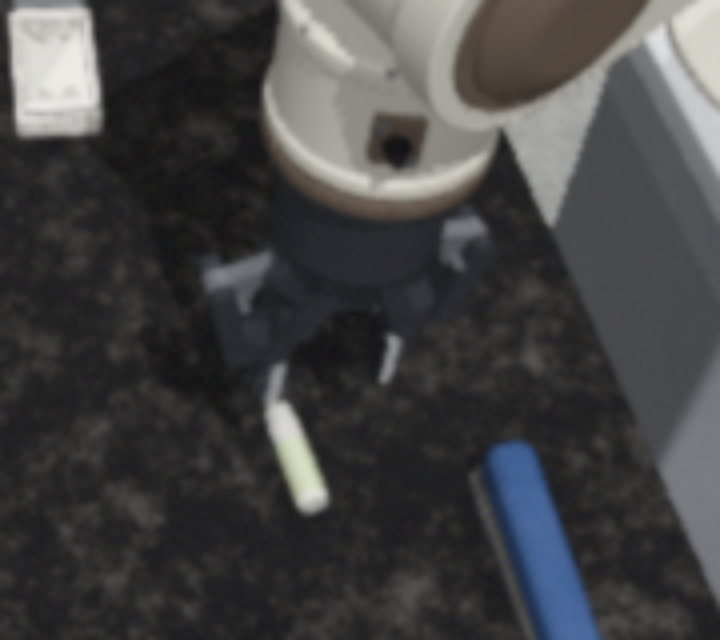

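```bash
python3 jog.py '[{"jaw": 0.05, "tx": 0.003, "tz": 0.04, "rz": -0.002}, {"jaw": 0.05, "tx": 0.003, "tz": 0.07, "rz": -0.002}, {"jaw": 0.05, "tx": 0.003, "tz": 0.09, "rz": -0.002}, {"jaw": 0.05, "tx": 0.003, "tz": 0.09, "rz": -0.002}, {"jaw": 0.0, "tx": 0.003, "tz": 0.09, "rz": -0.002}, {"jaw": 0.0, "tx": 0.003, "tz": 0.09, "rz": -0.002}, {"jaw": 0.0, "tx": 0.003, "tz": 0.09, "rz": -0.002}, {"jaw": 0.0, "tx": 0.003, "tz": 0.09, "rz": -0.002}, {"jaw": 0.0, "tx": 0.003, "tz": 0.09, "rz": -0.002}, {"jaw": 0.0, "tx": 0.003, "tz": 0.09, "rz": -0.002}]' 30
```

```text
time_s: 3.25
tcp_pos: [0.4656, 0.2633, 0.0123]
orientation: [2.113, 2.323, 0.003]
force: [-0.4, -2.8, 8.5]
gripper_width: 0.015
grasp_force: 30.8
```

```bash
python3 jog.py '[{"jaw": 0.0, "tz": -0.04}, {"jaw": 0.0, "tz": -0.09}, {"jaw": 0.0, "tz": -0.11}, {"jaw": 0.0, "tz": -0.11}]'
python3 - <<'E'
from h import *
plan([.5518,-.0336,.12],-.077)
E
```

```text
time_s: 3.65
tcp_pos: [0.4663, 0.2638, 0.1252]
orientation: [2.111, 2.322, 0.01]
force: [-0.6, -0.2, -0.3]
gripper_width: 0.0151
grasp_force: 30.1
d [-0.3042  0.0568  0.0049] turn 0.172 q6 0.28 t 3.65
```

```bash
python3 jog.py '[{"jaw": 0.0, "tx": -0.304, "ty": 0.057, "tz": 0.005, "rz": 0.172}, {"jaw": 0.0, "tx": -0.304, "ty": 0.057, "tz": 0.005, "rz": 0.172}, {"jaw": 0.0, "tx": -0.304, "ty": 0.057, "tz": 0.005, "rz": 0.172}, {"jaw": 0.0, "tx": -0.304, "ty": 0.057, "tz": 0.005, "rz": 0.172}, {"jaw": 0.0, "tx": -0.304, "ty": 0.057, "tz": 0.005, "rz": 0.172}, {"jaw": 0.0, "tx": -0.304, "ty": 0.057, "tz": 0.005, "rz": 0.172}, {"jaw": 0.0, "tx": -0.304, "ty": 0.057, "tz": 0.005, "rz": 0.172}, {"jaw": 0.0, "tx": -0.304, "ty": 0.057, "tz": 0.005, "rz": 0.172}, {"jaw": 0.0, "tx": -0.304, "ty": 0.057, "tz": 0.005, "rz": 0.172}, {"jaw": 0.0, "tx": -0.304, "ty": 0.057, "tz": 0.005, "rz": 0.172}]'
python3 - <<'E'
from h import *
plan([.5518,-.0336,.027],-.077)
o=np.zeros((600,800,3),np.uint8)
o[:,:400]=cv2.resize(camrig.capture("side")[150:225,290:340],None,fx=8,fy=8,interpolation=2)
o[:480,400:]=cv2.resize(camrig.capture("top")[180:240,305:355],(400,480),interpolation=2)
cv2.imwrite("pics/s2.png",o)
E
```

```text
time_s: 4.65
tcp_pos: [0.55, -0.0326, 0.1157]
orientation: [-2.304, -2.136, -0.0]
force: [0.3, 0.2, 0.3]
gripper_width: 0.015
grasp_force: 30.0
d [-0.0009  0.0019  0.0887] turn 0.001 q6 -0.12 t 4.65
```

View pics/s2.png

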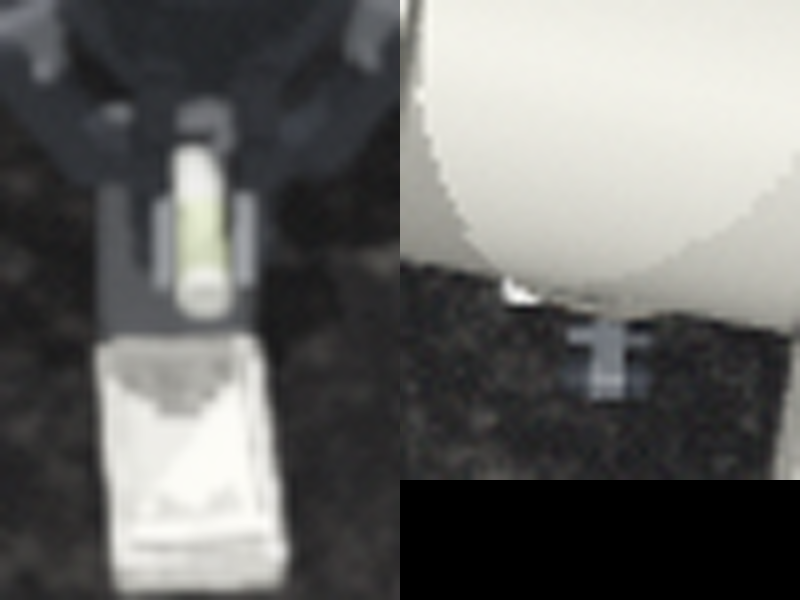

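```bash
python3 - <<'E'
from h import *
t=arm.sense()["tcp_pos"];ax=np.array([.077,.997,0])
for o in(-.011-.0315,-.011,-.011+.0315):
    print(((proj("side",t+o*ax-[0,0,.0035])[0]-[290,150])*8).round(0))
E
python3 jog.py '[{"jaw": 0.0, "tx": -0.001, "ty": 0.002, "tz": 0.03}, {"jaw": 0.0, "tx": -0.001, "ty": 0.002, "tz": 0.06}, {"jaw": 0.0, "tx": -0.001, "ty": 0.002, "tz": 0.075}, {"jaw": 0.0, "tx": -0.001, "ty": 0.002, "tz": 0.08}, {"jaw": 0.0, "tx": -0.001, "ty": 0.002, "tz": 0.082}]'
```

```text
[189. 156.]
[197. 225.]
[205. 297.]
time_s: 5.25
tcp_pos: [0.5523, -0.0346, 0.0337]
orientation: [-2.304, -2.135, 0.0]
force: [0.7, -0.5, 0.7]
gripper_width: 0.0149
grasp_force: 30.0
```

```bash
python3 jog.py '[{"jaw": 0.0, "tz": 0.003}, {"jaw": 0.0, "tz": 0.006}, {"jaw": 0.0, "tz": 0.006}]'
python3 jog.py '[{"jaw": 0.022}, {"jaw": 0.022}, {"jaw": 0.026, "tz": -0.004}, {"jaw": 0.026, "tz": -0.01}, {"jaw": 0.026, "tz": -0.03}, {"jaw": 0.026, "tz": -0.07}, {"jaw": 0.026, "tz": -0.11}, {"jaw": 0.026, "tz": -0.11}]'
python3 - <<'E'
from h import *
o=np.zeros((600,800,3),np.uint8)
o[:,:400]=cv2.resize(camrig.capture("side")[150:225,290:340],None,fx=8,fy=8,interpolation=2)
o[:480,400:]=cv2.resize(camrig.capture("top")[180:240,305:355],(400,480),interpolation=2)
cv2.imwrite("pics/s3.png",o)
E
```

```text
time_s: 5.55
tcp_pos: [0.5524, -0.0351, 0.028]
orientation: [2.305, 2.134, 0.001]
force: [-0.3, 0.2, 1.0]
gripper_width: 0.0149
grasp_force: 30.1
time_s: 6.35
tcp_pos: [0.5544, -0.0355, 0.1438]
orientation: [2.3, 2.13, 0.008]
force: [-0.2, -0.4, -0.5]
gripper_width: 0.026
grasp_force: 0.0
```

View pics/s3.png

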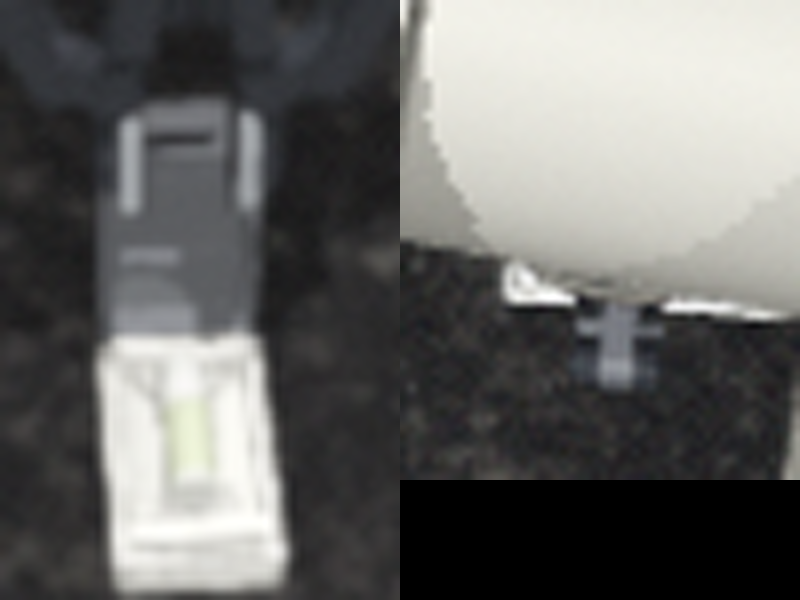

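The tube lies in the saddles, with its visible part at crop (190,370)-(190,480), and the mailer has not moved. Next I'll go behind the lid.

```bash
python3 jog.py '[{"jaw": 0.0, "tz": -0.03}, {"jaw": 0.0, "tx": -0.05, "tz": -0.03}, {"jaw": 0.0, "tx": -0.1, "tz": -0.03}, {"jaw": 0.0, "tx": -0.105, "tz": -0.03}, {"jaw": 0.0, "tx": -0.105, "tz": -0.03}, {"jaw": 0.0, "tx": -0.105, "tz": 0.01}, {"jaw": 0.0, "tx": -0.105, "tz": 0.038}, {"jaw": 0.0, "tx": -0.105, "tz": 0.038}]' 20
python3 - <<'E'
from h import *
s=arm.sense();X=np.array([-.077,-.997]);x0=(s["tcp_pos"][:2]-[.5508,-.0466])@X;z0=s["tcp_pos"][2]
print("mailer x,z of tcp",x0,z0,"lat",(s["tcp_pos"][:2]-[.5508,-.0466])@np.array([.997,-.077]))
plan([.5508-.077*x0,-.0466-.997*x0,z0],-.077)
for th in np.linspace(1.456,0,16):
    x=.044-.08*np.cos(th)+.024*np.sin(th)+.011;z=.016+.08*np.sin(th)+.024*np.cos(th)+.008
    print(round(th,2),"dx",round(x0-x,3),"dz",round(z0-z,3))
E
```

```text
time_s: 7.25
tcp_pos: [0.5423, -0.1378, 0.0957]
orientation: [-2.299, -2.131, 0.004]
force: [-0.6, -0.6, 1.0]
gripper_width: 0.0003
grasp_force: 0.0
mailer x,z of tcp 0.09160712633864261 0.0957369689932224 lat -0.0014261586115132873
d [ 0.      0.0014 -0.    ] turn 0.001 q6 -0.31 t 7.25
1.46 dx 0.022 dz -0.01
1.36 dx 0.03 dz -0.012
1.26 dx 0.038 dz -0.012
1.16 dx 0.046 dz -0.011
1.07 dx 0.054 dz -0.01
0.97 dx 0.062 dz -0.008
0.87 dx 0.07 dz -0.005
0.78 dx 0.077 dz -0.001
0.68 dx 0.084 dz 0.003
0.58 dx 0.09 dz 0.008
0.49 dx 0.096 dz 0.013
0.39 dx 0.102 dz 0.019
0.29 dx 0.106 dz 0.026
0.19 dx 0.11 dz 0.033
0.1 dx 0.114 dz 0.04
0.0 dx 0.117 dz 0.048
```

```bash
python3 jog.py '[{"jaw": 0.0, "tx": 0.01, "ty": 0.001, "tz": -0.01}, {"jaw": 0.0, "tx": 0.022, "ty": 0.001, "tz": -0.01}, {"jaw": 0.0, "tx": 0.03, "ty": 0.001, "tz": -0.012}, {"jaw": 0.0, "tx": 0.038, "ty": 0.001, "tz": -0.012}, {"jaw": 0.0, "tx": 0.046, "ty": 0.001, "tz": -0.011}]'
python3 - <<'E'
from h import *
o=np.zeros((600,800,3),np.uint8)
o[:,:400]=cv2.resize(camrig.capture("side")[150:225,290:340],None,fx=8,fy=8,interpolation=2)
o[:480,400:]=cv2.resize(camrig.capture("top")[180:240,305:355],(400,480),interpolation=2)
cv2.imwrite("pics/s4.png",o)
E
```

```text
time_s: 7.75
tcp_pos: [0.549, -0.0932, 0.1114]
orientation: [2.304, 2.134, 0.001]
force: [0.0, -1.0, 0.6]
gripper_width: -0.0002
grasp_force: 0.4
```

View pics/s4.png

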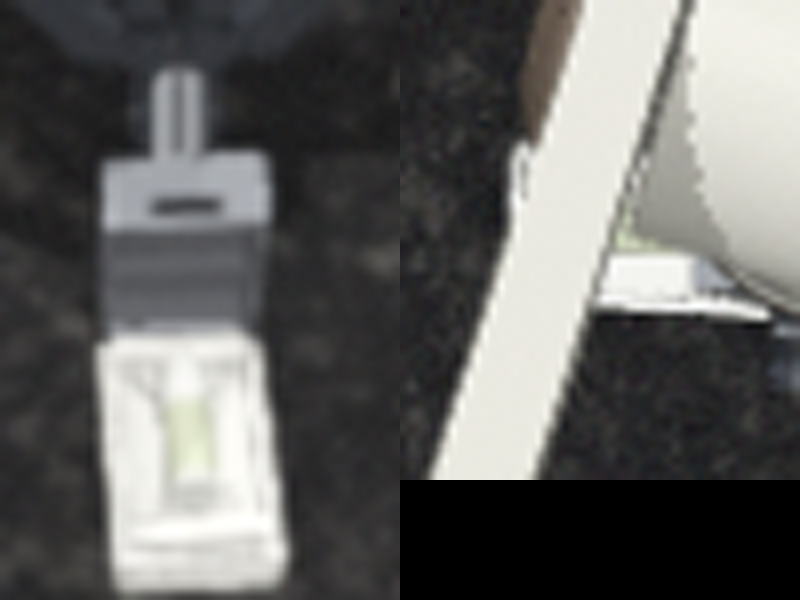

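The lid is folding (edge at crop row 155-230) and the base has stayed put. I'll carry on along the arc.

```bash
python3 jog.py '[{"jaw": 0.0, "tx": 0.008, "tz": 0.001}, {"jaw": 0.0, "tx": 0.016, "tz": 0.003}, {"jaw": 0.0, "tx": 0.024, "tz": 0.006}, {"jaw": 0.0, "tx": 0.031, "tz": 0.010}, {"jaw": 0.0, "tx": 0.038, "tz": 0.014}, {"jaw": 0.0, "tx": 0.044, "tz": 0.019}, {"jaw": 0.0, "tx": 0.05, "tz": 0.024}, {"jaw": 0.0, "tx": 0.056, "tz": 0.03}, {"jaw": 0.0, "tx": 0.06, "tz": 0.037}, {"jaw": 0.0, "tx": 0.064, "tz": 0.044}]'
python3 jog.py '[{"jaw": 0.0, "tx": 0.004, "tz": 0.007}, {"jaw": 0.0, "tx": 0.007, "tz": 0.012}, {"jaw": 0.0, "tx": 0.007, "tz": 0.015}, {"jaw": 0.0, "tx": 0.007, "tz": 0.017}, {"jaw": 0.0, "tx": 0.007, "tz": 0.019}]'
```

```text
time_s: 8.85
tcp_pos: [0.5536, -0.0299, 0.066]
orientation: [-2.305, -2.134, 0.0]
force: [0.4, 0.6, 1.3]
gripper_width: 0.0001
grasp_force: 0.4
time_s: 9.35
tcp_pos: [0.5543, -0.0234, 0.0477]
orientation: [2.305, 2.134, 0.0]
force: [-0.5, 4.6, 10.0]
gripper_width: -0.0001
grasp_force: 6.0
```

```bash
python3 jog.py '[{"jaw": 0.0, "tz": -0.03}, {"jaw": 0.06, "tx": 0.02, "tz": -0.07}, {"jaw": 0.06, "tx": 0.05, "tz": -0.1}, {"jaw": 0.06, "tx": 0.06, "tz": -0.1}, {"jaw": 0.06, "tx": 0.06, "tz": -0.1}, {"jaw": 0.06, "tx": 0.06, "tz": -0.1}]'
python3 - <<'E'
from h import *
a=cv2.imread("pics/side0.png");b=camrig.capture("side");cv2.imwrite("pics/side5.png",b)
for im in(a,b):
    g=cv2.cvtColor(im,6).astype(int)
    print([max(np.nonzero(g[200:240,c]>105)[0])+200 for c in range(306,324,2)], [ (r,np.nonzero(g[r,290:340]>120)[0][[0,-1]]+290) for r in (210,214,218)])
plan([.5508+.077*.052,-.0466+.997*.052,.014],-.077)
g=cv2.cvtColor(b,6);print(g[180:228:2,300:330:3])
E
```

```text
time_s: 9.95
tcp_pos: [0.5583, 0.0361, 0.1466]
orientation: [-2.304, -2.134, 0.002]
force: [-0.3, -0.5, -0.9]
gripper_width: 0.0599
grasp_force: 0.0
[np.int64(223), np.int64(223), np.int64(223), np.int64(223), np.int64(223), np.int64(223), np.int64(223), np.int64(223), np.int64(223)] [(210, array([303, 324])), (214, array([304, 324])), (218, array([304, 325]))]
[np.int64(223), np.int64(223), np.int64(223), np.int64(223), np.int64(223), np.int64(223), np.int64(223), np.int64(223), np.int64(223)] [(210, array([304, 324])), (214, array([305, 311])), (218, array([304, 325]))]
d [-0.0308 -0.0009  0.1325] turn -0.0 q6 0.0 t 10.0
[[ 51  44  31  26  30  31  33  30  37  27]
 [ 51  39  26  25  29  31  31  29  32  28]
 [100  57  31  26  27  31  34  33  29  29]
 [142  67  67  80  79  98  92  70  27  27]
 [143 102 112 113 115 115 115  98  29  30]
 [142 103 114 113 115 114 115 112  28  30]
 [143 104 115 114 115 113 115 114  27  39]
 [142 104 115 115 114 114 115 112  35  45]
 [105 102 113 114 114 116 117 113  37  35]
 [ 36 107 114 113 114 115 115 116  37  30]
 [ 35  99 118 120 119 119 115 115  43  29]
 [ 34  96 158 159 159 160 143 119  53  40]
 [ 33 118 161 160 160 161 160 159  77  28]
 [ 25 124 160 160 161 160 161 162 121  28]
 [ 33 112 159 161 160 161 162 162 119  31]
 [ 47 111 158 161 161 160 162 161 127  30]
 [ 43  87 160 158 158 165 167 167 145  32]
 [ 37  71 149 130 119 114 115 116 108  39]
 [ 45  66 120 116 105  98  97 116 105  43]
 [ 58  73 130 121  86  89 106 141 182  45]
 [ 60  91 198 190 198 203 205 206 196  40]
 [ 61  73 191 201 198 196 201 183 149  52]
 [ 43  52 105  88  69  67  76  69  68  54]
 [ 39  43  44  36  36  37  49  58  54  52]]
```

```bash
python3 jog.py '[{"jaw": 0.062, "tx": -0.031, "ty": -0.001, "tz": 0.04}, {"jaw": 0.062, "tx": -0.031, "ty": -0.001, "tz": 0.09}, {"jaw": 0.062, "tx": -0.031, "ty": -0.001, "tz": 0.125}, {"jaw": 0.062, "tx": -0.031, "ty": -0.001, "tz": 0.137}, {"jaw": 0.062, "tx": -0.031, "ty": -0.001, "tz": 0.137}, {"jaw": 0.051, "tx": -0.031, "ty": -0.001, "tz": 0.137}, {"jaw": 0.051, "tx": -0.031, "ty": -0.001, "tz": 0.137}]'
python3 jog.py '[{"jaw": 0.05}, {"jaw": 0.05}, {"jaw": 0.05}]'
```

```text
time_s: 10.7
tcp_pos: [0.5564, 0.0055, 0.0125]
orientation: [2.304, 2.133, 0.002]
force: [1.0, -0.3, -1.5]
gripper_width: 0.0515
grasp_force: 15.0
time_s: 11.0
tcp_pos: [0.5562, 0.0057, 0.0119]
orientation: [2.304, 2.133, 0.002]
force: [-0.1, 0.5, 7.3]
gripper_width: 0.0511
grasp_force: 21.8
```

```bash
python3 jog.py '[{"jaw": 0.0516}, {"jaw": 0.0516, "tz": -0.005}, {"jaw": 0.0516, "tz": -0.01}, {"jaw": 0.0516, "tz": -0.02}, {"jaw": 0.0516, "tz": -0.03}, {"jaw": 0.0516, "tz": -0.03}]'
python3 - <<'E'
from h import *
f=[]
for i in range(4):
    b=camrig.capture("side");s=arm.sense();f.append(s["force"])
print(np.mean(f,0),s["grasp_force"],s["gripper_width"])
cv2.imwrite("pics/s6.png",cv2.resize(b[150:250,280:360],(480,600),interpolation=2))
E
```

```text
time_s: 11.6
tcp_pos: [0.5562, 0.0057, 0.0426]
orientation: [2.304, 2.133, 0.003]
force: [0.3, 0.7, -0.5]
gripper_width: 0.0518
grasp_force: 7.4
[ 0.56273693  0.67940017 -1.06502081] 7.42825660854578 0.05172388287924884
```

View pics/s6.png

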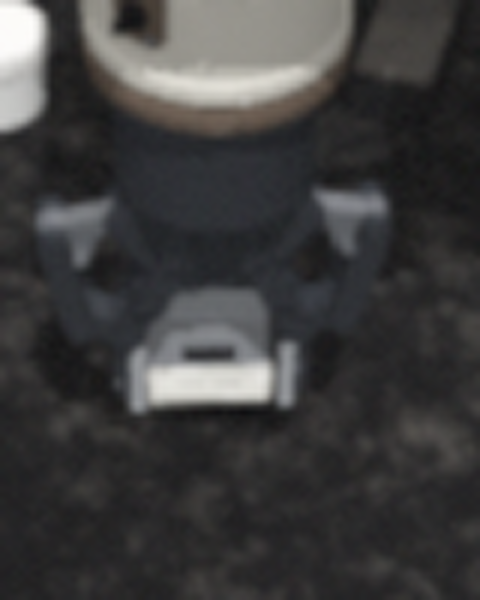

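The free end is gripped lightly at its base sides and raised, and the vertical force is about half the weight, so the mailer is pivoting on its hinge edge. I'll continue along the arc.

```bash
python3 jog.py '[{"jaw": 0.0516, "tx": -0.004, "tz": -0.007}, {"jaw": 0.0516, "tx": -0.008, "tz": -0.0135}, {"jaw": 0.0516, "tx": -0.014, "tz": -0.0205}, {"jaw": 0.0516, "tx": -0.020, "tz": -0.0275}, {"jaw": 0.0516, "tx": -0.027, "tz": -0.0335}, {"jaw": 0.0516, "tx": -0.034, "tz": -0.0395}, {"jaw": 0.0516, "tx": -0.034, "tz": -0.0395}]'
python3 - <<'E'
from h import *
f=[]
for i in range(4):
    b=camrig.capture("side");s=arm.sense();f.append(s["force"])
print(np.mean(f,0),s["grasp_force"],s["gripper_width"],s["tcp_pos"])
cv2.imwrite("pics/side7.png",b)
g=cv2.cvtColor(b,6);print(g[180:224:2,296:336:3])
E
```

```text
time_s: 12.5
tcp_pos: [0.5531, -0.0292, 0.0812]
orientation: [2.305, 2.133, 0.001]
force: [0.5, 0.8, 0.4]
gripper_width: 0.0516
grasp_force: 7.5
[1.2366797  2.52654961 1.90479665] 7.591458689421415 0.05130019119832973 [ 0.55303422 -0.02792618  0.08025441]
[[ 65  52  43  69  99  87  88  93  91  74  46  54  52  50]
 [ 51  50  50 112 116 117 117 116 116  83  50  51  50  49]
 [ 48  53  57 116 123 149 163 117 117  86  72  50  33  28]
 [ 36  47 131 122 184 120 123 124 142  89 143  55  36  37]
 [ 38  55 148 152 183 119 141 140 184 137 145  61  30  39]
 [ 39  63 151 229 231 228 230 232 241 234 143  76  31  41]
 [ 33  59 152 235 240 241 244 249 253 247 147  54  33  45]
 [ 30  52 150 250 252 252 252 251 249 242 149  42  33  42]
 [ 31  44 142 210 208 203 200 192 170 148  84  30  31  43]
 [ 27  30  80 124 122 120 122 122 123  48  28  29  41  53]
 [ 30  29  44  61  61  48  49  41  40  28  33  34  38  42]
 [ 37  34  28  30  23  29  23  25  28  29  40  45  38  38]
 [ 38  35  29  25  24  27  29  24  28  32  37  40  41  37]
 [ 46  30  37  35  28  42  38  35  36  43  45  37  42  40]
 [ 53  51  38  40  38  37  38  39  39  47  42  40  43  38]
 [ 49  53  37  41  38  38  36  35  41  40  38  38  45  40]
 [ 42  48  44  50  42  43  36  39  40  40  41  44  42  38]
 [ 41  48  40  48  43  44  37  39  42  42  39  47  47  45]
 [ 45  45  49  50  48  38  37  39  40  48  44  47  54  47]
 [ 48  54  59  59  48  39  36  46  38  39  46  46  53  57]
 [ 52  58  59  55  42  41  50  47  41  37  40  44  58  54]
 [ 57  60  56  42  36  40  49  44  43  43  54  45  58  59]]
```

```bash
python3 jog.py '[{"jaw": 0.0516, "tx": -0.006, "tz": -0.005}, {"jaw": 0.0516, "tx": -0.011, "tz": -0.008}, {"jaw": 0.0516, "tx": -0.0165, "tz": -0.010}, {"jaw": 0.0516, "tx": -0.022, "tz": -0.012}, {"jaw": 0.0516, "tx": -0.028, "tz": -0.014}, {"jaw": 0.0516, "tx": -0.034, "tz": -0.015}, {"jaw": 0.0516, "tx": -0.040, "tz": -0.016}, {"jaw": 0.0516, "tx": -0.046, "tz": -0.016}, {"jaw": 0.0516, "tx": -0.046, "tz": -0.016}]'
python3 - <<'E'
from h import *
f=[]
for i in range(4):
    b=camrig.capture("side");s=arm.sense();f.append(s["force"])
print(np.mean(f,0),s["grasp_force"],s["gripper_width"],s["tcp_pos"])
cv2.imwrite("pics/side8.png",b)
g=cv2.cvtColor(b,6);print(g[160:224:2,296:336:3])
E
```

```text
time_s: 13.6
tcp_pos: [0.5493, -0.0748, 0.0965]
orientation: [2.306, 2.133, 0.0]
force: [-1.5, 0.4, 4.8]
gripper_width: 0.0517
grasp_force: 8.3
[-1.47025079  0.52813599  4.72695319] 8.272112421691418 0.05175242302061347 [ 0.54938471 -0.07397195  0.09642474]
[[ 68  52  53  46  28  31  30  33  34  54  47  65  56  53]
 [ 64  49  44  33  29  36  36  42  37  38  48  56  50  55]
 [ 54  53  48  37  31  38  37  42  48  41  55  51  50  52]
 [ 48  56  85  98 104 103 103 110 114  45  64  47  32  35]
 [ 37  77 117 123 123 147 120 123 120  67 127  38  31  32]
 [ 37 103 122 154 132  95  91 142 126  70 129  41  33  30]
 [ 40 109 145 178 168 153 176 194 210  99 126  44  32  29]
 [ 42 102 192 251 252 245 243 243 241 122 126  35  47  36]
 [ 37  96 194 251 253 252 252 251 243 133 106  30  49  43]
 [ 33  89 172 224 223 223 220 206 204 140  75  30  42  40]
 [ 31  38 151 188 188 191 189 191 189 111  36  26  50  48]
 [ 32  30 151 191 184 179 184 186 188 111  33  30  52  62]
 [ 36  31 147 187 184 184 185 187 188  96  29  32  45  44]
 [ 35  33 144 186 185 185 187 187 190  83  34  42  44  43]
 [ 40  35 127 18
[... 346 characters left out ...]
7  81 154 140 125 101  86  74  41  44  47  42  47]
 [ 46  55  44  44  39  44  39  37  51  44  49  47  40  37]
 [ 47  54  52  40  38  39  42  48  41  53  48  43  48  41]
 [ 51  44  42  39  38  49  45  46  39  54  50  40  47  45]
 [ 56  54  40  41  38  40  40  44  42  48  49  42  45  40]
 [ 52  57  40  41  41  40  40  40  44  45  42  40  48  44]
 [ 45  52  48  52  45  49  42  42  43  40  41  44  44  44]
 [ 42  51  42  53  44  46  44  41  47  47  42  50  47  52]
 [ 46  49  51  50  52  42  40  40  44  51  45  50  59  48]
 [ 48  57  62  63  50  44  42  49  40  40  50  46  57  58]
 [ 52  62  63  58  44  47  56  51  41  40  45  47  62  55]
 [ 60  62  58  44  41  44  52  45  48  42  57  47  59  60]]
```

Run:
```python
from h import *
# underside edges at columns ~312: rows
r0,r1=200.2,178.6
f=lambda q:[proj("side",[.549,q[0],0])[0][1]-r0,proj("side",[.549,q[0]+.096*np.cos(q[1]),.096*np.sin(q[1])])[0][1]-r1]
r=least_squares(f,[-.09,1.3]);print(r.x,np.degrees(r.x[1]),r.fun)
```

```text
[-0.07849307  1.39223044] 79.76892858018302 [2.84217094e-14 2.84217094e-14]
```

```bash
python3 jog.py '[{"jaw": 0.0516, "tx": -0.006, "tz": -0.001}, {"jaw": 0.0516, "tx": -0.012, "tz": -0.001}, {"jaw": 0.0516, "tx": -0.017, "tz": -0.001}, {"jaw": 0.0516, "tx": -0.020}, {"jaw": 0.0516, "tx": -0.020}]'
python3 - <<'E'
from h import *
f=[]
for i in range(3):
    b=camrig.capture("side");s=arm.sense();f.append(s["force"])
print(np.mean(f,0),s["grasp_force"],s["gripper_width"],s["tcp_pos"])
cv2.imwrite("pics/side9.png",b)
g=cv2.cvtColor(b,6);print(g[166:206,314].tolist(),g[166:206,306].tolist())
E
```

```text
time_s: 14.3
tcp_pos: [0.5478, -0.0947, 0.0965]
orientation: [2.306, 2.133, 0.0]
force: [-2.9, 0.1, 4.9]
gripper_width: 0.0516
grasp_force: 8.4
[-2.56030094 -0.09263825  5.25527332] 8.455469012260437 0.05180905948721946 [ 0.54781565 -0.09436369  0.09650307]
[120, 206, 242, 249, 251, 253, 231, 203, 202, 203, 199, 198, 199, 199, 200, 200, 199, 199, 200, 200, 200, 200, 201, 202, 200, 200, 200, 200, 200, 198, 176, 121, 58, 45, 50, 46, 41, 39, 44, 52] [168, 186, 230, 243, 246, 250, 232, 208, 201, 201, 199, 198, 198, 197, 197, 198, 198, 198, 198, 199, 199, 199, 199, 198, 200, 198, 198, 198, 200, 200, 198, 156, 68, 44, 43, 44, 44, 43, 40, 39]
```

```bash
cat >> h.py <<'E'
def tilt(r0,r1,x=.548):
    f=lambda q:[proj("side",[x,q[0],0])[0][1]-r0,proj("side",[x,q[0]+.096*np.cos(q[1]),.096*np.sin(q[1])])[0][1]-r1]
    r=least_squares(f,[-.09,1.3]);print("edge y",r.x[0],"tilt deg",np.degrees(r.x[1]))
E
python3 -c "
from h import *
tilt(197.0,172.2);tilt(196.6,172.4)"
```

```text
edge y -0.09049040100779254 tilt deg 86.00234221920599
edge y -0.09202046499509534 tilt deg 84.74584387716455
```

```bash
python3 jog.py '[{"jaw": 0.0515, "tz": -0.004}, {"jaw": 0.0515, "tz": -0.012}, {"jaw": 0.0515, "tx": 0.01, "tz": -0.02}, {"jaw": 0.0515, "tx": 0.03, "tz": -0.02}, {"jaw": 0.0515, "tx": 0.05, "tz": -0.02}, {"jaw": 0.0515, "tx": 0.07, "tz": -0.02}, {"jaw": 0.0515, "tx": 0.09, "tz": -0.02}, {"jaw": 0.0515, "tx": 0.1, "tz": -0.02}, {"jaw": 0.0515, "tx": 0.1, "tz": -0.02}]'
python3 - <<'E'
from h import *
f=[]
for i in range(3):
    b=camrig.capture("side");s=arm.sense();f.append(s["force"])
print(np.mean(f,0),s["grasp_force"],s["gripper_width"],s["tcp_pos"])
cv2.imwrite("pics/side10.png",b)
g=cv2.cvtColor(b,6);print(g[166:226,314].tolist(),g[166:226,306].tolist())
E
```

```text
time_s: 15.35
tcp_pos: [0.5555, 0.007, 0.1166]
orientation: [2.303, 2.136, 0.001]
force: [-0.4, -0.9, -1.3]
gripper_width: 0.0516
grasp_force: 7.8
[ 0.10836253  0.31442999 -2.61477769] 7.753084525465965 0.05155612696488638 [0.55543766 0.00519842 0.11633432]
[38, 41, 39, 40, 40, 41, 41, 43, 34, 28, 28, 26, 25, 28, 29, 35, 63, 97, 115, 138, 126, 83, 103, 180, 225, 235, 237, 241, 234, 214, 199, 197, 196, 193, 192, 193, 193, 193, 195, 194, 194, 194, 194, 194, 194, 194, 194, 195, 196, 196, 194, 194, 195, 195, 189, 145, 59, 32, 34, 34] [38, 42, 44, 45, 46, 47, 52, 52, 51, 47, 47, 49, 45, 40, 32, 26, 43, 94, 112, 114, 116, 135, 153, 173, 219, 240, 242, 242, 243, 222, 197, 195, 196, 196, 195, 196, 196, 195, 195, 197, 197, 197, 197, 197, 196, 196, 195, 195, 195, 194, 195, 194, 193, 194, 191, 150, 68, 30, 39, 43]
```

```bash
python3 jog.py '[{"jaw": 0.0513, "tz": 0.01}, {"jaw": 0.0513, "tz": 0.018}, {"jaw": 0.0513, "tz": 0.021}, {"jaw": 0.0513, "tx": -0.005, "tz": 0.021}, {"jaw": 0.0513, "tx": -0.01, "tz": 0.021}, {"jaw": 0.0513, "tx": -0.014, "tz": 0.0205}, {"jaw": 0.0513, "tx": -0.018, "tz": 0.0195}, {"jaw": 0.0513, "tx": -0.022, "tz": 0.0185}, {"jaw": 0.0513, "tx": -0.026, "tz": 0.0175}, {"jaw": 0.0513, "tx": -0.026, "tz": 0.0175}]'
python3 - <<'E'
from h import *
f=[]
for i in range(3):
    b=camrig.capture("side");s=arm.sense();f.append(s["force"])
print(np.mean(f,0),s["grasp_force"],s["gripper_width"],s["tcp_pos"])
cv2.imwrite("pics/side11.png",b)
g=cv2.cvtColor(b,6);print(g[166:226,314].tolist(),g[166:226,306].tolist())
E
```

```text
time_s: 16.5
tcp_pos: [0.5532, -0.0208, 0.0983]
orientation: [-2.306, -2.133, 0.001]
force: [0.5, -0.1, -2.3]
gripper_width: 0.0513
grasp_force: 14.1
[ 0.21379224  0.53693222 -2.57344511] 14.074371010065079 0.05142110650911228 [ 0.55326436 -0.02022766  0.09832531]
[39, 40, 39, 41, 41, 40, 37, 30, 29, 28, 27, 28, 27, 27, 33, 45, 95, 128, 130, 98, 111, 200, 224, 229, 237, 229, 217, 214, 214, 213, 210, 209, 209, 210, 211, 212, 213, 213, 212, 212, 211, 212, 213, 213, 212, 212, 214, 214, 214, 213, 212, 213, 213, 214, 214, 216, 176, 78, 36, 34] [46, 47, 43, 44, 50, 51, 52, 51, 50, 49, 44, 34, 32, 34, 29, 35, 66, 99, 115, 137, 154, 181, 218, 237, 238, 242, 232, 216, 214, 213, 214, 215, 215, 215, 215, 215, 215, 214, 215, 214, 214, 214, 214, 214, 214, 213, 214, 214, 214, 214, 213, 213, 214, 213, 212, 209, 175, 100, 50, 45]
```

```bash
python3 -c "
from h import *
tilt(222.5,192.2,.553);tilt(222.8,192.5,.553)"
```

```text
edge y 0.0007814480249457588 tilt deg 98.23983004361722
edge y 0.0018021707326908204 tilt deg 98.23072738373332
```

```bash
python3 jog.py '[{"jaw": 0.0513, "tz": 0.003}, {"jaw": 0.0513, "tx": -0.005, "tz": 0.003}, {"jaw": 0.0513, "tx": -0.010, "tz": 0.003}, {"jaw": 0.0513, "tx": -0.015, "tz": 0.003}, {"jaw": 0.0513, "tx": -0.02, "tz": 0.003}, {"jaw": 0.0513, "tx": -0.025, "tz": 0.003}, {"jaw": 0.0513, "tx": -0.03, "tz": 0.0035}, {"jaw": 0.0513, "tx": -0.035, "tz": 0.004}]'
python3 - <<'E'
from h import *
f=[]
for i in range(3):
    b=camrig.capture("side");s=arm.sense();f.append(s["force"])
print(np.mean(f,0),s["grasp_force"],s["gripper_width"],s["tcp_pos"])
cv2.imwrite("pics/side12.png",b)
g=cv2.cvtColor(b,6);print(g[166:226,314].tolist(),g[166:226,306].tolist())
E
```

```text
time_s: 17.45
tcp_pos: [0.5507, -0.0553, 0.0946]
orientation: [-2.305, -2.134, -0.0]
force: [1.0, 0.9, 0.1]
gripper_width: 0.0514
grasp_force: 15.8
[-0.28479784  0.62030959  2.02774283] 15.91303601861 0.0519148585334964 [ 0.55070712 -0.05532808  0.09455986]
[29, 29, 28, 27, 27, 29, 27, 31, 27, 27, 55, 120, 128, 176, 219, 233, 235, 235, 235, 234, 233, 233, 233, 233, 234, 235, 235, 235, 236, 236, 235, 235, 235, 235, 236, 235, 235, 235, 234, 235, 237, 238, 238, 237, 235, 235, 236, 236, 237, 237, 236, 213, 150, 59, 43, 50, 46, 38, 38, 35] [39, 34, 28, 28, 26, 28, 26, 28, 27, 29, 33, 73, 119, 156, 201, 231, 238, 235, 236, 238, 237, 236, 236, 236, 236, 237, 237, 237, 237, 237, 237, 237, 237, 237, 237, 237, 237, 237, 237, 237, 237, 237, 237, 237, 237, 237, 237, 237, 236, 236, 237, 235, 194, 87, 35, 38, 40, 40, 45, 46]
```

```bash
cat >> h.py <<'E'
def tilt2(r0,r1,x=.55):
    def f(q):
        z0=.04*max(0,-np.cos(q[1]))
        return [proj("side",[x,q[0],z0])[0][1]-r0,proj("side",[x,q[0]+.096*np.cos(q[1]),z0+.096*np.sin(q[1])])[0][1]-r1]
    r=least_squares(f,[-.04,1.9]);t=r.x[1];e=r.x[0]-.04*np.sin(t)
    print("E y",e,"tilt",np.degrees(t),"G y",r.x[0]+.0925*np.cos(t)-.008*np.sin(t),"G z",-.04*np.cos(t)+.0925*np.sin(t)+.008*np.cos(t))
E
python3 -c "
from h import *
tilt2(218.3,180);tilt2(218.3,179)"
```

```text
E y -0.022594060819820017 tilt 128.00268515005345 G y -0.05433074244193556 G z 0.09259067469036215
E y -0.01742849803021905 tilt 134.81807369600384 G y -0.05992871388534421 G z 0.08817018573343129
```

Tilt is about 128°, it is in contact with the worktop, and the geometry agrees with the TCP. I'll lower it along the arc.

```bash
python3 jog.py '[{"jaw": 0.0513, "tx": -0.006, "tz": 0.003}, {"jaw": 0.0513, "tx": -0.012, "tz": 0.006}, {"jaw": 0.0513, "tx": -0.018, "tz": 0.0095}, {"jaw": 0.0513, "tx": -0.025, "tz": 0.0135}, {"jaw": 0.0513, "tx": -0.031, "tz": 0.018}, {"jaw": 0.0513, "tx": -0.0363, "tz": 0.023}, {"jaw": 0.0513, "tx": -0.041, "tz": 0.0285}, {"jaw": 0.0513, "tx": -0.046, "tz": 0.034}, {"jaw": 0.0513, "tx": -0.05, "tz": 0.040}, {"jaw": 0.0513, "tx": -0.054, "tz": 0.046}]'
python3 - <<'E'
from h import *
f=[]
for i in range(3):
    b=camrig.capture("side");s=arm.sense();f.append(s["force"])
print(np.mean(f,0),s["grasp_force"],s["gripper_width"],s["tcp_pos"])
cv2.imwrite("pics/side13.png",b)
g=cv2.cvtColor(b,6);print(g[166:226,314].tolist(),g[166:226,306].tolist())
E
```

```text
time_s: 18.6
tcp_pos: [0.5468, -0.1098, 0.0489]
orientation: [2.304, 2.133, -0.0]
force: [-0.9, -3.9, 4.5]
gripper_width: 0.0514
grasp_force: 23.0
[-0.0946057  -3.79269068  2.82676469] 22.683541998267174 0.05152008179071356 [ 0.54659295 -0.10948623  0.04855434]
[30, 30, 28, 29, 26, 31, 29, 33, 112, 220, 249, 252, 251, 249, 246, 245, 246, 246, 247, 248, 251, 251, 248, 247, 247, 247, 246, 246, 248, 250, 250, 249, 249, 247, 247, 247, 247, 248, 249, 249, 247, 220, 186, 176, 140, 100, 98, 113, 93, 46, 36, 38, 40, 43, 50, 53, 46, 40, 38, 38] [28, 26, 29, 27, 28, 28, 28, 29, 104, 220, 250, 252, 252, 249, 251, 253, 253, 253, 253, 251, 248, 247, 246, 246, 245, 245, 246, 247, 246, 246, 245, 246, 246, 247, 247, 247, 248, 249, 249, 249, 248, 233, 198, 163, 136, 109, 97, 93, 77, 55, 52, 51, 54, 51, 47, 43, 41, 41, 46, 47]
```

```bash
python3 -c "
from h import *
def f(q):
    z0=-.04*np.cos(q[1]);return [proj('side',[.547,q[0],z0])[0][1]-207.3,proj('side',[.547,q[0]+.096*np.cos(q[1]),z0+.096*np.sin(q[1])])[0][1]-174.2]
for t0 in (2.2,2.9):
    r=least_squares(f,[-.04,t0]);t=r.x[1];print(r.x[0]-.04*np.sin(t),np.degrees(t),'G',r.x[0]+.0925*np.cos(t)-.008*np.sin(t),-.032*np.cos(t)+.0925*np.sin(t))
"
```

```text
-0.08003025689672225 105.8531726437765 G -0.07451589246703769 0.09772329192642165
-0.028275970067567824 161.9252140974971 G -0.10628305381813606 0.0591197503777869
```

```bash
python3 jog.py '[{"jaw": 0.0513, "tx": -0.002, "tz": 0.004}, {"jaw": 0.0513, "tx": -0.004, "tz": 0.008}, {"jaw": 0.0513, "tx": -0.0055, "tz": 0.011}, {"jaw": 0.0513, "tx": -0.007, "tz": 0.014}, {"jaw": 0.0513, "tx": -0.007, "tz": 0.016}, {"jaw": 0.0513, "tx": -0.007, "tz": 0.016}]'
python3 - <<'E'
from h import *
f=[]
for i in range(3):
    b=camrig.capture("side");s=arm.sense();f.append(s["force"])
print(np.mean(f,0),s["grasp_force"],s["gripper_width"],s["tcp_pos"])
cv2.imwrite("pics/s14.png",cv2.resize(b[150:240,270:370],(600,540),interpolation=2))
E
```

```text
time_s: 19.35
tcp_pos: [0.5459, -0.1158, 0.0323]
orientation: [-2.305, -2.134, 0.0]
force: [0.4, -2.4, 1.2]
gripper_width: 0.0519
grasp_force: 23.2
[-0.221421   -1.63798072  1.06881644] 23.09944376349449 0.0515262812638476 [ 0.54597492 -0.11568991  0.0326437 ]
```

View pics/s14.png

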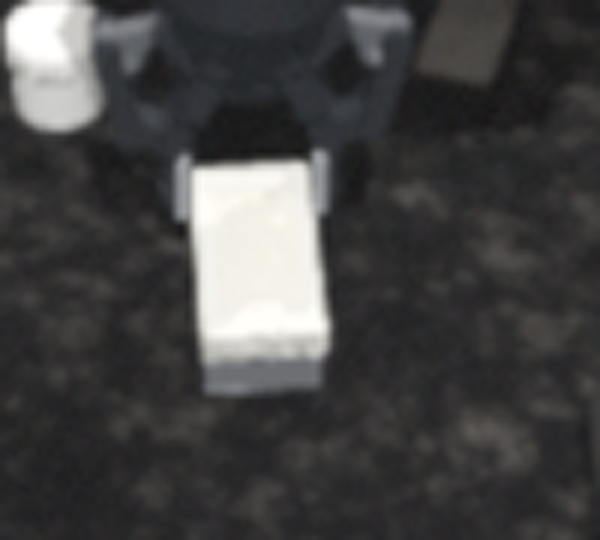

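The mailer is label up, with the white base on top and the grey lid beneath. It spans crop (190-330, 160-390) and the pads hold the far end. I'll ease it down until it bears on the worktop.

```bash
python3 jog.py '[{"jaw": 0.0513, "tz": 0.002}, {"jaw": 0.0513, "tz": 0.003}, {"jaw": 0.0513, "tz": 0.004}, {"jaw": 0.0513, "tz": 0.004}]'
python3 jog.py '[{"jaw": 0.0516, "tz": 0.005}, {"jaw": 0.0516, "tz": 0.006}, {"jaw": 0.0516, "tz": 0.006}]'
```

```text
time_s: 19.9
tcp_pos: [0.5461, -0.1159, 0.0286]
orientation: [-2.305, -2.134, -0.0]
force: [0.2, -3.2, 0.9]
gripper_width: 0.0514
grasp_force: 23.3
time_s: 20.2
tcp_pos: [0.5465, -0.116, 0.0235]
orientation: [2.304, 2.134, 0.001]
force: [-4.7, -0.8, 17.7]
gripper_width: 0.0515
grasp_force: 17.6
```

```bash
python3 jog.py '[{"jaw": 0.0516, "tz": -0.003}, {"jaw": 0.054, "tz": -0.003}, {"jaw": 0.062, "tz": -0.003}, {"jaw": 0.068, "tz": -0.003}, {"jaw": 0.068, "tz": -0.02}, {"jaw": 0.068, "tz": -0.05}, {"jaw": 0.068, "tz": -0.1}, {"jaw": 0.068, "tz": -0.15}, {"jaw": 0.068, "tz": -0.15}]'
python3 jog.py '[{"jaw": 0.068, "tx": -0.05, "tz": -0.03}, {"jaw": 0.068, "tx": -0.1, "tz": -0.03}, {"jaw": 0.068, "tx": -0.15, "tz": -0.03}, {"jaw": 0.068, "tx": -0.15, "tz": -0.03}]'
python3 - <<'E'
from h import *
b=camrig.capture("side");t=camrig.capture("top");o=np.zeros((600,800,3),np.uint8)
o[:,:400]=cv2.resize(b[150:225,290:340],None,fx=8,fy=8,interpolation=2)
o[:250,400:]=cv2.resize(b,(400,250),interpolation=cv2.INTER_AREA)
o[250:500,400:]=cv2.resize(t,(400,250),interpolation=cv2.INTER_AREA)
cv2.imwrite("pics/s15.png",o);print(arm.sense()["tcp_pos"])
E
```

```text
time_s: 21.1
tcp_pos: [0.5482, -0.1166, 0.1794]
orientation: [2.299, 2.129, 0.007]
force: [0.3, -0.2, -0.3]
gripper_width: 0.0683
grasp_force: 0.0
time_s: 21.5
tcp_pos: [0.5336, -0.27, 0.2022]
orientation: [2.309, 2.13, -0.001]
force: [0.7, 1.1, -0.1]
gripper_width: 0.068
grasp_force: 0.0
[ 0.5340959 -0.2667662  0.2019827]
```

View pics/s15.png

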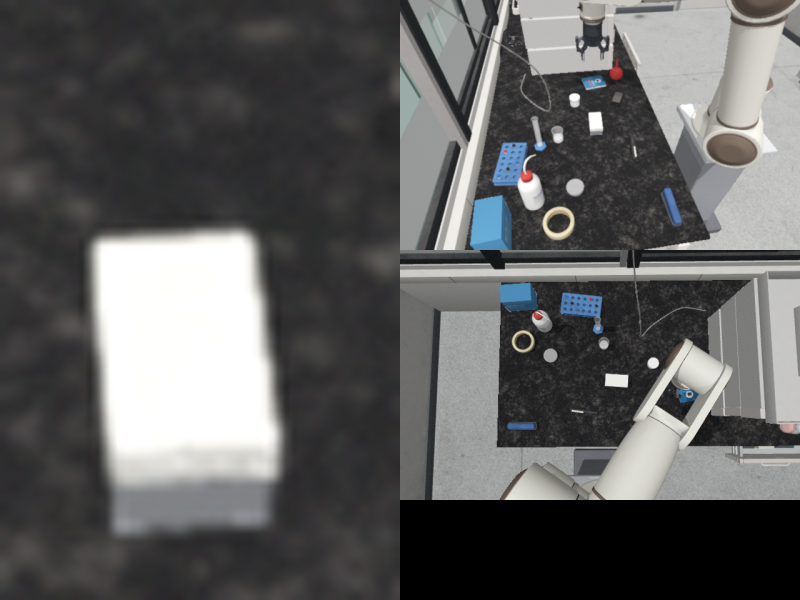

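The picture shows the mailer lying label up and released, with edges at about rows 179.4, 206 and 216.6, and the bystanders in place. I'll check numerically that it lies flat.

Run:
```python
from h import *
x=.55
y=least_squares(lambda q:proj("side",[x,q[0],.04])[0][1]-206,[-.03]).x[0]
print(y,proj("side",[[x,y-.096,.04],[x,y-.096,.046],[x,y,.024],[x,y-.004,0],[x,y,0]])[:,1].round(1))
g=cv2.cvtColor(camrig.capture("side"),6);print(g[172:222,314].tolist())
a=cv2.imread("pics/side0.png");b=camrig.capture("side")
d=cv2.absdiff(a,b).max(2)
for n,(c,r) in dict(petri=(280,300),beaker=(252,216),pot=(280,160),book=(310,131),adapter=(348,156),marker=(375,238)).items(): print(n,d[r-14:r+14,c-14:c+14].mean().round(1),(d[r-14:r+14,c-14:c+14]>50).sum())
```

```text
-0.01893600805270887 [180.1 178.4 210.3 215.5 216.7]
[49, 49, 48, 45, 47, 45, 88, 194, 248, 255, 255, 255, 255, 255, 255, 255, 255, 255, 255, 255, 255, 255, 255, 255, 255, 255, 255, 255, 255, 255, 255, 255, 255, 247, 223, 217, 214, 190, 153, 133, 129, 130, 128, 103, 61, 44, 43, 49, 58, 61]
petri 17.0 0
beaker 13.2 0
pot 12.1 0
book 19.1 0
adapter 12.9 0
marker 13.4 0
```

Run:
```python
from h import *
plan([.547,-.104,.07],-.077)
```

```text
d [1.611e-01 1.000e-04 1.325e-01] turn 0.0 q6 -0.51 t 21.7
```

```bash
python3 jog.py '[{"jaw": 0.0, "tx": 0.05}, {"jaw": 0.0, "tx": 0.1}, {"jaw": 0.0, "tx": 0.161}, {"jaw": 0.0, "tx": 0.161}, {"jaw": 0.0, "tx": 0.161, "tz": 0.05}, {"jaw": 0.0, "tx": 0.161, "tz": 0.1}, {"jaw": 0.0, "tx": 0.161, "tz": 0.13}, {"jaw": 0.0, "tx": 0.161, "tz": 0.142}, {"jaw": 0.0, "tx": 0.161, "tz": 0.147}]'
python3 jog.py '[{"jaw": 0.0, "tz": 0.002}, {"jaw": 0.0, "tz": 0.004}]'
python3 jog.py '[{"jaw": 0.0, "tz": 0.003}, {"jaw": 0.0, "tz": 0.005}]'
```

```text
time_s: 22.6
tcp_pos: [0.5468, -0.1043, 0.0553]
orientation: [-2.304, -2.135, 0.001]
force: [1.0, 0.3, 0.4]
gripper_width: 0.0001
grasp_force: 0.0
time_s: 22.8
tcp_pos: [0.5478, -0.1051, 0.0532]
orientation: [2.304, 2.133, 0.002]
force: [-0.2, -0.2, 0.7]
gripper_width: 0.0
grasp_force: 0.0
time_s: 23.0
tcp_pos: [0.5473, -0.1052, 0.0474]
orientation: [2.304, 2.133, 0.001]
force: [-0.9, -2.1, 17.7]
gripper_width: 0.0001
grasp_force: 9.1
```

The far end stands at 40 mm, so the mailer is shut and flat. I'll retreat and hand in.

```bash
python3 jog.py '[{"jaw": 0.0, "tz": -0.03}, {"jaw": 0.0, "tz": -0.08}, {"jaw": 0.0, "tz": -0.13}, {"jaw": 0.0, "tz": -0.15}, {"jaw": 0.0, "tz": -0.15}, {"jaw": 0.0, "tz": -0.15}]'
python3 - <<'E'
from h import *
g=cv2.cvtColor(camrig.capture("side"),6);print(g[172:222,314].tolist())
print(arm.sign_off())
E
```

```text
time_s: 23.6
tcp_pos: [0.5469, -0.105, 0.1967]
orientation: [2.305, 2.134, 0.0]
force: [0.7, 0.3, -1.2]
gripper_width: -0.0002
grasp_force: 0.0
[51, 52, 48, 49, 50, 49, 93, 200, 254, 255, 255, 255, 255, 255, 255, 255, 255, 255, 255, 255, 255, 255, 255, 255, 255, 255, 255, 255, 255, 255, 255, 255, 255, 251, 227, 223, 220, 196, 157, 139, 137, 136, 133, 106, 62, 47, 45, 51, 61, 64]
the job is handed in; nothing more can be done
None
```

The job is handed in at 23.6 s: the tube was seated before the lid was closed over it, and the mailer was turned over without being released until it lay flat, label panel up, with the bystanders unmoved in the camera check.

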